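# Hold a bangle over the brazier with tongs

### The job

The lacquer is fresh, so use the tongs: lift them, still open, off their wooden rest, close their jaws on the largest of the three bangles in the slotted stand, lift it out and carry it over the middle of the brazier. Finish while holding it there in the squeezed tongs, still and well clear above the charcoal. The robot itself must not touch that bangle, the bangle must not touch the brazier, and the other bangles and loose things stay where they are.

Things in the scene. Friction and masses are not known exactly. Their poses are not given: they have to be found in the camera images.
- tongs_grip (a point): Where to grip the black steel spring tongs: half-way along and up, midway between the open arms. x points to the jaws, y to the left arm, z up. Pivot 100 mm behind, jaw centres 85 mm ahead. Both arms are taken from above at once, closing along y: 49 mm over their outsides here when open, 30 mm when closed on the bangle. Starts 40 mm above the table.
- jaw_left (a point): Middle of the inner face of the left jaw. Jaw faces are flat, 30 mm long, 20 mm tall; the jaws' backs are 6 mm behind them. Gap 53 mm when open. The mean of jaw_left and jaw_right is the middle of the jaws.
- jaw_right (a point): Middle of the inner face of the right jaw (on the right, moving arm).
- tongs_arm (a joint): Closing angle of the tongs, rad: 0 open, 0.19 jaws parallel, closed on a bangle, 0.27 end of travel. A spring opens them: squeezing at tongs_grip takes 4 N to start and 9 N at 0.19. Fingers stopped at 43 mm apart (about 5 N) hold the tongs still open; 20 to 30 N there grips the bangle firmly.
- bangle_large_center (a point): Centre of the largest bangle: ring of 76 mm outer, 62 mm inner diameter, 18 mm wide, on edge in a slot of the stand, centre 50 mm and top 88 mm above the table. y is the ring's level axis, x along the slot, z up. About 45 g. Best pinched across its width at its top, tongs level and pointing along the slot.
- bangle_medium_center (a point): Centre of the medium bangle: 64 mm outer diameter, 18 mm wide, standing in another slot. Leave alone.
- bangle_small_center (a point): Centre of the small bangle: 54 mm outer diameter, 18 mm wide, standing in another slot. Leave alone.
- stand: Fixed wooden stand, 90 mm (x) by 185 mm (y); origin under its centre at table height. Three slots along x, at y = -66, 0 and +66 mm, 22 mm wide between ridges 26 mm above the table; slot floor 12 mm above the table. Any bangle may be in any slot.
- tongs: The tongs: 210 mm long, lying level, two flat arms on edge (3 mm thick, 20 mm tall), 110 g; origin 10 mm below tongs_grip, same axes. Its frame rides on the left arm. They lie on two pale wooden blocks 30 mm high; underneath they are free from 85 mm behind to 48 mm ahead of tongs_grip but for a 5 mm board on the table.
- bangle_large: The largest bangle as a whole; origin at its lowest point, 38 mm below its centre.
- brazier: Fixed square open steel tray, 180 by 180 mm, 50 mm high, filled with ash and charcoal lumps whose tops are about 53 mm above the table; origin under its centre at table height.
- brazier_rim (a point): Middle of the brazier, at rim height (50 mm above the table).
- mallet_center (a point): A wooden mallet lying on the table, at the middle height (20 mm), beyond the stand and brazier. Leave alone.
- lac_block0_center (a point): A lac block, 36 by 28 by 26 mm, on the table between the stand and the brazier. Leave alone.
- lac_block1_center (a point): Another lac block of that size, on the table to the robot's right. Leave alone.
- spare_bangle_center (a point): A spare bangle of 68 mm diameter, 12 mm high, lying flat on the table to the robot's left. Leave alone.
Not all that is in view belongs to the job. Leave any blue or yellow look-alike of the bangle_large alone.

How it is judged:
On the way, in this order (a step that is already met when the one before it is completed fails the run):
1. the tongs are gripped and lifted off their rest, still open (contact force between the fingers and tongs above 1 N and height (world z) of tongs_grip above 0.055 m and value of joint tongs_arm below 0.14 rad), for 0.2 s.
2. the large bangle is squeezed between the jaws and lifted out of the stand (contact force between tongs and bangle_large above 2 N and value of joint tongs_arm between 0.14 and 0.235 rad and contact force between the fingers and tongs above 1 N and contact force between bangle_large and stand below 0.1 N and contact force between bangle_large and brazier below 0.1 N and height (world z) of bangle_large_center above 0.08 m), for 0.2 s.
At the end, for the whole second after the job is handed in: Fingers grip the tongs (over 1 N); jaws squeeze the large bangle (over 2 N, tongs_arm 0.14 to 0.235); its centre is within 45 mm level of the brazier's middle and over 105 mm above the table, tongs over 100 mm up, bangle at rest (under 0.03 m/s), off stand and brazier (contact force between tongs and bangle_large above 2 N and value of joint tongs_arm between 0.14 and 0.235 rad and contact force between the fingers and tongs above 1 N and contact force between bangle_large and stand below 0.1 N and contact force between bangle_large and brazier below 0.1 N and horizontal distance between bangle_large_center and brazier_rim below 0.045 m and height (world z) of bangle_large_center above 0.105 m and height (world z) of tongs_grip above 0.1 m and linear speed of bangle_large below 0.03 m/s); the arm keeps its last pose, push and grip.
It fails at once if the robot itself touches the large bangle (contact force between any of the arm, the fingers and bangle_large above 0.3 N).
It fails at once if the large bangle hits the brazier (contact force between bangle_large and brazier above 0.5 N).
It fails at once if another bangle or a bystander is moved more than 20 mm (distance of any of bangle_medium_center, bangle_small_center, mallet_center, lac_block0_center, lac_block1_center, spare_bangle_center from where it was at the start of the episode above 0.02 m).
It also fails if it takes over 42 s, if anything falls off the work surface, if the arm or the gripper's body presses on something with over 40 N, if the wrist force passes 120 N, or if a joint passes its speed limit or range.

### The arm

A 6-joint arm with a two-finger parallel gripper is mounted at the origin on the work surface. World frame = base frame: x ahead of the robot, y to its left, z up, the work surface at z = 0. Lengths are in m, angles in rad, forces in N, time in s.
With the tool pointing down it reaches from about 0.325 to 0.85 m from the base axis. Payload 4.4 kg.
Tool frame: the origin (TCP) lies on the centre line of the jaws, within the pads' length; the fingertips stand r.nose_length ahead of it and the grasp point (between the pads) lies 6 mm ahead of it (r.nose_length is the distance from the TCP to the fingertips, in m); z points along the fingers, y is the line along which they close (so a half turn about z gives the same grasp; the last joint's range is limited). The gripper opens to 94 mm and grips with 3 to 60 N. Pads are 16 mm wide; open, the fingers measure 119 mm over their backs; the gripper's body (75 mm by 177 mm) begins 78 mm behind the grasp point.
Start: joints at [1.196, 0.207, 1.542, -0, 1.393, -0.15], TCP at [0.128, 0.561, 0.23] pointing down, gripper open.
Joint ranges: [-2.73, 2.73], [-0.86, 2.22], [0.23, 2.46], [-1.11, 4.25], [0.08, 2.63], [-2.82, 2.82]. Speed limits (rad/s): [2.79, 2.79, 3.14, 3.14, 3.14, 3.14].

### API

Orientations are given as a unit quaternion [x, y, z, w].
In Python, from station import r gives the robot as it stands. The module is installed in compiled form; this text tells all that it offers. Calls block until the motion is done:
- r.reach(position, orientation): joint-space move of the TCP to a pose.
- r.servo_line(position, vel=0.15, rotation=None): straight line of the TCP; rotation=None keeps the orientation; vel is the mean speed in m/s.
- r.movej(angles): joint-space move.
- r.move_gripper(opening): opening from 0.0 (shut) to 1.0 (fully open); the grip force is fixed at half the most; returns when the fingers have stopped.
- r.wait(seconds).
- r.inverse_kinematics(position, orientation): joint angles nearest the present ones, or None.
- r.get_image(name): name is "scene" or "side" or "wrist"; returns (picture, depth): 480x640x3 uint8, red, green, blue; 480x640 float32, m along the optical axis (not along the pixel's ray), 0 where there is no reading.
- r.camera_model(name): a dict with "camera_matrix" (3x3 intrinsics, pixels), "rvec" (rotation vector, rad) and "tvec" (3), from world to camera coordinates, as OpenCV has them. Camera axes: x right, y down, z forward; pixel columns grow to the right and rows downward; lengths in m; the calibration is good to about 2 mm. A picture is of the moment at which its call begins: read the wrist's pose just before it. camera_model takes no time and is no camera call; for the wrist camera it gives the pose at the moment of the call.
A pose or a line that the arm cannot do raises r.Unreachable and nothing moves.
- r.hand_in(): hands the job in; it is judged then, once.
Readings, each from a call of its own:
- r.get_time_s(): time.
- r.get_joints(): joint angles.
- r.get_qd(): joint speeds.
- r.get_joint_efforts(): joint torques, N m.
- r.get_position(): TCP position.
- r.get_tcp_rot(): TCP orientation.
- r.get_wrist_force(): force on the tool from outside, world axes, zero at the start.
- r.get_ft_torque(): the same for the moment, N m.
- r.get_finger_gap(): opening from 0.0 (shut) to 1.0 (fully open).
- r.get_grip_force(): force on a finger pad.
Only numpy, scipy, OpenCV 4.12 (cv2) and the standard library are available. Lean on these libraries where they do the work, as an engineer would, in place of code of your own. Each camera call takes 0.05 s, during which the arm holds its last target. There are 200 camera calls.

## Working session

There is one attempt and no reset: what is moved stays moved. The work goes in short steps, each a Python script; the robot and the scene stay as the last script left them, time stands still between calls to the robot, and variables do not carry over. Pictures are saved under pics/ and viewed, at most 10 in all, crops included, and the job is handed in when it is done.

```bash
mkdir -p pics
cat > h.py <<'E'
import numpy as np, cv2
from station import r
def grab(n):
    m=r.camera_model(n); im,d=r.get_image(n); return im,d,m
def cloud(d,m):
    K=np.array(m["camera_matrix"]);R=cv2.Rodrigues(np.array(m["rvec"],float))[0];t=np.array(m["tvec"],float).ravel()
    v,u=np.mgrid[:480,:640]
    P=np.stack([(u-K[0,2])/K[0,0]*d,(v-K[1,2])/K[1,1]*d,d],-1)
    W=(P-t)@R; W[d==0]=np.nan; return W
def save(n,im): cv2.imwrite("pics/"+n+".png",im[...,::-1])
E
python3 - <<'E'
from h import *
for n in("scene","side"):
    im,d,m=grab(n); W=cloud(d,m); save(n,im); np.savez(n+".npz",im=im,W=W)
    print(n,(-cv2.Rodrigues(np.array(m["rvec"],float))[0].T@np.array(m["tvec"]).ravel()))
print(r.nose_length,r.get_tcp_rot(),r.get_time_s())
E
```

```text
scene [0.90816779 0.61111855 0.92802317]
side [ 0.13824106 -0.79356335  0.66134863]
0.025 [ 1.12136268e-01  9.93692292e-01 -1.00590391e-03 -2.72203673e-04] 0.1
```

View pics/scene.png

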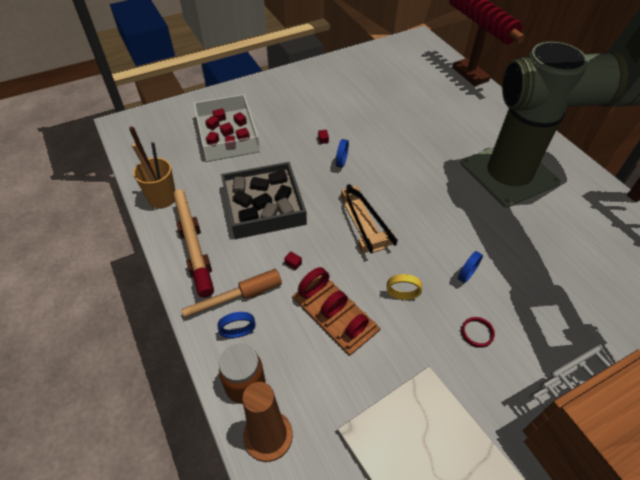

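View pics/side.png

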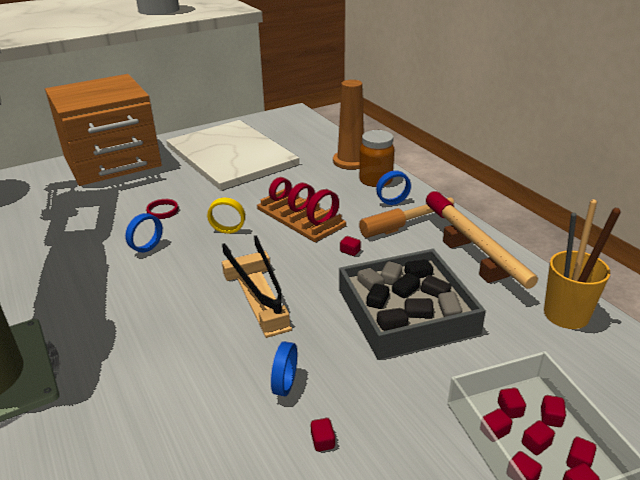

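The scene view has the brazier at (263,198) and the tongs with their pivot at about (350,190) and jaws at (365–393,243). Three red bangles stand in the stand at (313,282), (334,303) and (357,325).

Things that could be taken for the large bangle, in scene pixels:
- Red in the stand: (313,282), (334,303) and (357,325).
- Red, lying flat: the spare at (478,332).
- Blue look-alikes: (342,153), (471,267) and (236,325).
- Yellow look-alike: (404,287).

I choose the red one at (313,282), which is (322,206) in the side view. I'll check it by its top height (88 mm) and a crop.

```bash
cat > m.py <<'E'
from h import *
from scipy import ndimage
crops=[]
for n,box in(("scene",(170,270,250,400)),("side",(150,345,200,360))):
    f=np.load(n+".npz"); im,W=f["im"].astype(int),f["W"]
    R,G,B=im[...,0],im[...,1],im[...,2]
    red=(R>70)&(R>2.5*G)&(R>2*B)&(W[...,2]>.004)
    red&=(W[...,0]>.2)&(W[...,0]<.9)
    L,k=ndimage.label(red)
    for i in range(1,k+1):
        q=W[L==i]
        if len(q)<60: continue
        v,u=np.argwhere(L==i).mean(0)
        print(n,"red",int(u),int(v),len(q),np.percentile(q,[2,98],axis=0).round(3).tolist(), "top xy",q[q[:,2]>q[:,2].max()-.006].mean(0).round(3))
    blk=(im.max(-1)<60)&(W[...,2]>.02)&(W[...,2]<.06)
    L,k=ndimage.label(blk)
    for i in range(1,k+1):
        q=W[L==i]
        if len(q)<60: continue
        v,u=np.argwhere(L==i).mean(0)
        t=q[q[:,2]>.045]
        print(n,"blk",int(u),int(v),len(q),np.percentile(q,[1,99],axis=0).round(3).tolist())
    a,b,c,d=box; crops.append(cv2.resize(im[a:b,c:d].astype(np.uint8),(480,300 if n=="scene" else 580),interpolation=cv2.INTER_CUBIC))
c=np.zeros((590,780,3),np.uint8)
s=cv2.resize(crops[0],(400,267));e=cv2.resize(crops[1],(380,460))
c[:267,:400]=s;c[:460,400:]=e
save("crop",c)
E
python3 m.py
```

```text
scene red 215 116 118 [[0.603, -0.579, 0.028], [0.659, -0.53, 0.037]] top xy [ 0.63  -0.555  0.035]
scene red 292 258 120 [[0.638, -0.01, 0.024], [0.666, 0.02, 0.031]] top xy [0.653 0.005 0.028]
scene red 202 279 301 [[0.84, -0.035, 0.059], [0.87, 0.017, 0.07]] top xy [ 0.856 -0.008  0.068]
scene red 311 275 180 [[0.623, 0.092, 0.075], [0.676, 0.113, 0.09]] top xy [0.65  0.102 0.088]
scene red 315 290 83 [[0.623, 0.095, 0.018], [0.669, 0.111, 0.031]] top xy [0.64  0.103 0.028]
scene red 332 298 174 [[0.613, 0.155, 0.065], [0.657, 0.177, 0.08]] top xy [0.635 0.165 0.077]
scene red 335 310 65 [[0.613, 0.162, 0.02], [0.648, 0.175, 0.029]] top xy [0.63  0.168 0.026]
scene red 356 321 164 [[0.596, 0.218, 0.056], [0.635, 0.239, 0.07]] top xy [0.616 0.228 0.067]
scene red 478 332 150 [[0.355, 0.311, 0.01], [0.418, 0.375, 0.016]] top xy [0.388 0.346 0.014]
scene blk 391 3 92 [[-0.202, -0.945, 0.021], [-0.186, -0.86, 0.053]]
scene blk 558 26 1139 [[-0.633, -0.706, 0.021], [-0.617, -0.273, 0.059]]
scene blk 87 23 107 [[0.835, -1.245, 0.021], [0.865, -1.225, 0.06]]
scene blk 468 68 256 [[-0.215
[... 1814 characters left out ...]
58, -0.535, 0.034]] top xy [ 0.631 -0.558  0.032]
side red 526 465 467 [[0.557, -0.543, 0.028], [0.58, -0.512, 0.035]] top xy [ 0.54  -0.537  0.056]
side blk 453 234 132 [[0.821, -0.098, 0.02], [0.85, -0.066, 0.037]]
side blk 257 278 838 [[0.422, -0.124, 0.03], [0.486, 0.078, 0.053]]
side blk 418 276 2275 [[0.585, -0.28, 0.031], [0.737, -0.101, 0.053]]
side blk 491 268 153 [[0.806, -0.217, 0.02], [0.836, -0.187, 0.037]]
side blk 411 325 2009 [[0.533, -0.304, 0.02], [0.703, -0.101, 0.05]]
side blk 377 295 455 [[0.568, -0.201, 0.031], [0.612, -0.155, 0.053]]
side blk 405 313 1079 [[0.556, -0.26, 0.031], [0.645, -0.221, 0.054]]
side blk 10 366 618 [[0.028, -0.055, 0.02], [0.062, -0.002, 0.059]]
```

View pics/crop.png

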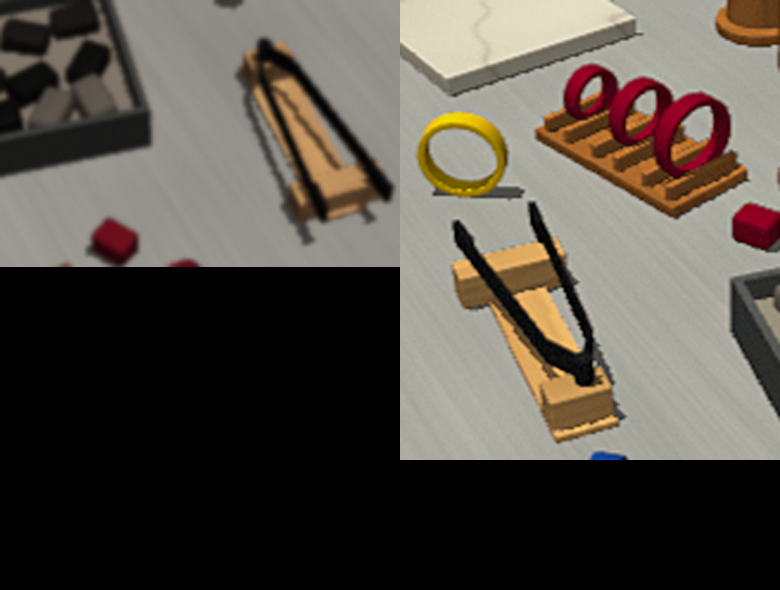

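The crop confirms it: the largest ring is the one nearest the brazier, with its top at 0.088. The medium top is at 0.077 and the small at 0.067. I'll fit the tongs coarsely, then look from the wrist.

```bash
cat >> h.py <<'E'
from scipy.spatial.transform import Rotation as Ro
def q(yaw):  # tool x = tongs x at yaw, z down
    c,s=np.cos(yaw),np.sin(yaw)
    return Ro.from_matrix(np.array([[c,s,0],[s,-c,0],[0,0,-1]])).as_quat()
def tongs_fit(P,yaw):
    """P: Nx3 points on tong tops; symmetric axis from per-slice outer midpoints"""
    x=np.array([np.cos(yaw),np.sin(yaw)]);y=np.array([-x[1],x[0]])
    s=P[:,:2]@x;w=P[:,:2]@y
    smax,smin=np.percentile(s,[99.7,.3]);C=[]
    for a in np.arange(smin+.05,smax-.015,.005):
        k=abs(s-a)<.004
        if k.sum()>4 and np.ptp(w[k])>.025: C.append((a,(w[k].max()+w[k].min())/2,np.ptp(w[k])))
    C=np.array(C);k=np.polyfit(C[:,0],C[:,1],1)
    return smin,smax,x,y,C,k
E
python3 - <<'E'
from h import *
for n,(u0,u1,v0,v1) in(("scene",(335,400,180,255)),("side",(215,295,230,315))):
    f=np.load(n+".npz");W=f["W"][v0:v1,u0:u1].reshape(-1,3);im=f["im"][v0:v1,u0:u1].reshape(-1,3)
    P=W[(im.max(-1)<70)&(W[:,2]>.043)&(W[:,2]<.06)]
    yaw=np.pi/2+.15
    for _ in range(3):
        smin,smax,x,y,C,k=tongs_fit(P,yaw); yaw+=np.arctan(k[0])
    print(n,len(P),"yaw",np.degrees(yaw),smin,smax,smax-smin)
    g=smax-.1; c=x*g+y*np.polyval(k,g); print("grip~",c, "widths",C[:,2].round(3))
f=np.load("scene.npz");W=f["W"];v,u=290,404
k=W[270:302,384:424].reshape(-1,3);k=k[k[:,2]>.02];print("yellow",np.percentile(k,[2,98],axis=0))
E
```

```text
scene 358 yaw 84.22635297089226 -0.0737121794970255 0.12792039802034857 0.20163257751737407
grip~ [ 0.4481362  -0.01746564] widths [0.04  0.041 0.042 0.042 0.042 0.044 0.043 0.045 0.045 0.047 0.048 0.049
 0.05  0.051 0.052 0.053 0.055 0.055 0.056 0.057 0.06  0.061 0.061 0.06
 0.062 0.062 0.066 0.066]
side 444 yaw 84.21698675912477 -0.08074162054007325 0.12620696572416565 0.2069485862642389
grip~ [ 0.44665331 -0.01889345] widths [0.036 0.038 0.039 0.04  0.041 0.041 0.042 0.044 0.046 0.046 0.048 0.05
 0.05  0.051 0.051 0.051 0.052 0.053 0.054 0.054 0.057 0.057 0.058 0.059
 0.059 0.06  0.061 0.062 0.062]
yellow [[0.44840786 0.17008941 0.02130049]
 [0.50982187 0.2186484  0.07791121]]
```

Run:
```python
from h import *
yaw=np.radians(84.2); 
r.reach([.447,-.018,.22],q(yaw))
print(r.get_joints(),r.get_position(),r.get_time_s())
im,d,m=grab("wrist");W=cloud(d,m);save("w1",im);np.savez("w1.npz",im=im,W=W)
```

```text
[-2.32936959e-01 -6.24143253e-02  1.85125357e+00  2.55934478e-04
  1.35267050e+00 -1.32913935e-01] [ 0.44711981 -0.01740224  0.22003398] 2.45
```

View pics/w1.png

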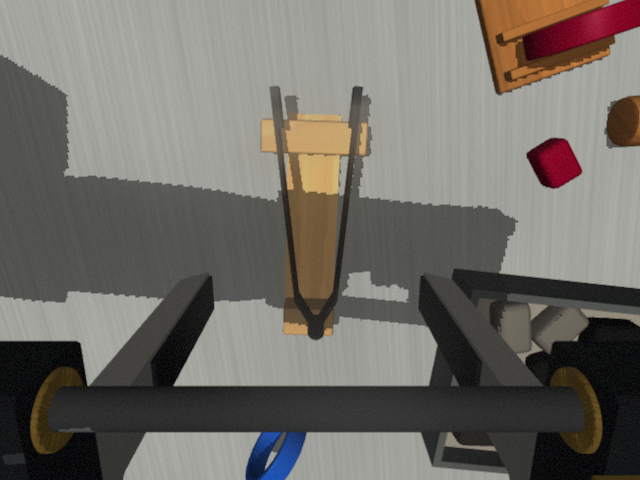

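The wrist view shows the tongs pointing straight up in the image, with the pivot at (316,328) and jaw tips at (276,90) and (357,90), centred between the fingers. Next I'll refine the fit from this depth image and grip.

Run:
```python
from h import *
f=np.load("w1.npz");W=f["W"][80:345,240:400].reshape(-1,3);im=f["im"][80:345,240:400].reshape(-1,3)
P=W[(im.max(-1)<75)&(W[:,2]>.044)&(W[:,2]<.06)]
yaw=np.radians(84.2)
for _ in range(3):
    smin,smax,x,y,C,k=tongs_fit(P,yaw); yaw+=np.arctan(k[0])
g=(smax-.1+smin+.11)/2; c=x*g+y*np.polyval(k,g); print(len(P),np.degrees(yaw),smin,smax,c,C[::4,2].round(3),np.interp(g,C[:,0],C[:,2]))
np.save("t.npy",[*c,yaw])
assert np.hypot(c[0]-.447,c[1]+.018)<.012
r.reach([*c,.14],q(yaw)); r.move_gripper(.75)
r.servo_line([*c,.046],vel=.1)   # grasp point 6mm ahead -> z .040
r.move_gripper(43/94); r.wait(.2)
print(r.get_finger_gap()*94,r.get_grip_force(),r.get_wrist_force(),r.get_position())
r.servo_line([*c,.085],vel=.05); r.wait(.35)
print(r.get_finger_gap()*94,r.get_grip_force(),r.get_wrist_force(),r.get_time_s())
r.servo_line([*c,.19],vel=.15)
im,d,m=grab("wrist");np.savez("w2.npz",im=im,W=cloud(d,m));save("w2",im)
```

```text
1756 83.87888019762269 -0.07616865191914488 0.12647700833607622 [ 0.44742094 -0.01765441] [0.039 0.042 0.046 0.05  0.053] 0.049764963246084676
43.267355186496786 8.121133574596136 [-2.02191138  0.61272914  5.9463494 ] [ 0.44757366 -0.01761114  0.04638749]
42.75955173640243 5.434859046274596 [ 0.5960864   0.25585776 -0.04064174] 6.6833
```

View pics/w2.png

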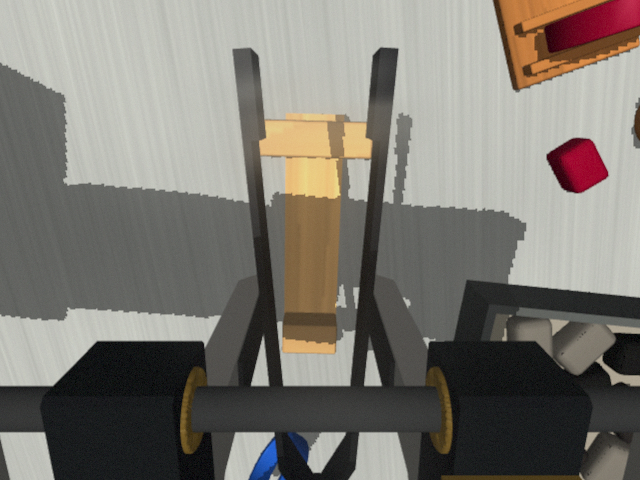

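The tongs are up, off the rest and still open, with jaw tips at (246,55) and (385,55). I'll measure where the jaws are in the tool frame (pitch and offset) and refine the bangle and stand estimates from the earlier clouds.

Run:
```python
from h import *
T=np.array(r.get_position());R=Ro.from_quat(r.get_tcp_rot()).as_matrix()
f=np.load("w2.npz");W=f["W"][40:300,220:410].reshape(-1,3);im=f["im"][40:300,220:410].reshape(-1,3)
k=(im.max(-1)<90)&(W[:,2]>.14);L=(W[k]-T)@R
for a in np.arange(.02,.105,.01):
    for s in(-1,1):
        b=L[(abs(L[:,0]-a)<.005)&(L[:,1]*s>0)]
        if len(b)>5: 
            b=b[b[:,2]<np.percentile(b[:,2],40)+.002]
            print(round(a,3),s,len(b),"y",np.percentile(b[:,1],[3,97]).round(4),"top z",np.median(b[:,2]).round(4))
print("xmax",np.percentile(L[:,0],99.5),T,r.get_time_s())
# stand/bangles
for n in("scene","side"):
    f=np.load(n+".npz");im=f["im"].astype(int);W=f["W"]
    red=(im[...,0]>70)&(im[...,0]>2.5*im[...,1])&(im[...,0]>2*im[...,2])
    for nm,c,zt in(("L",(.648,.1),.088),("M",(.633,.163),.076),("S",(.614,.226),.066)):
        q_=W[red&(np.hypot(W[...,0]-c[0],W[...,1]-c[1])<.045)&(W[...,2]>zt-.02)]
        q_=q_[abs((q_[:,:2]-c)@np.array([-.25,.97]))<.018]
        t=q_[q_[:,2]>q_[:,2].max()-.004]
        p=np.polyfit(q_[:,0],q_[:,1],1)
        print(n,nm,q_.min(0).round(3),q_.max(0).round(3),"top",t.mean(0).round(4),"slopeyaw",np.degrees(np.arctan(p[0])).round(1))
```

```text
0.02 -1 223 y [-0.0219 -0.0187] top z -0.0033
0.02 1 220 y [0.0203 0.0233] top z -0.0034
0.03 -1 232 y [-0.0225 -0.0193] top z -0.0034
0.03 1 226 y [0.0207 0.0239] top z -0.0034
0.04 -1 242 y [-0.0231 -0.0199] top z -0.0033
0.04 1 247 y [0.0213 0.0245] top z -0.0034
0.05 -1 229 y [-0.0234 -0.0206] top z -0.0033
0.05 1 250 y [0.0219 0.025 ] top z -0.0035
0.06 -1 53 y [-0.0236 -0.0211] top z -0.0031
0.06 1 266 y [0.0226 0.0255] top z -0.0036
0.07 1 44 y [0.023  0.0259] top z -0.0035
0.08 -1 15 y [-0.0198 -0.0195] top z 0.0025
0.08 1 316 y [0.0209 0.0267] top z -0.0036
0.09 -1 113 y [-0.026  -0.0204] top z -0.0034
0.09 1 595 y [0.0214 0.0272] top z -0.0036
0.1 -1 53 y [-0.0257 -0.0207] top z -0.0033
0.1 1 123 y [0.0219 0.0274] top z -0.0035
xmax 0.09660424608167002 [ 0.44637527 -0.0174386   0.18868292] 7.5833
scene L [0.62  0.089 0.073] [0.678 0.114 0.092] top [0.6501 0.1023 0.0888] slopeyaw 11.3
scene M [0.61  0.153 0.063] [0.661 0.178 0.081] top [0.6355 0.166  0.0783] slopeyaw 12.3
scene S [0.591 0.217 0.051] [0.639 0.241 0.071] top [0.6155 0.2298 0.0682] slopeyaw 12.2
side L [0.615 0.084 0.068] [0.664 0.104 0.09 ] top [0.6482 0.0958 0.0876] slopeyaw 5.5
side M [0.604 0.146 0.056] [0.646 0.17  0.079] top [0.6321 0.1595 0.0769] slopeyaw 8.1
side S [0.591 0.21  0.046] [0.627 0.233 0.069] top [0.614  0.2227 0.0666] slopeyaw 6.1
```

Run:
```python
from h import *
yaw=np.radians(15); x=np.array([np.cos(yaw),np.sin(yaw)])
b=np.array([.649,.099]); c=b-x*(.083+.06)
r.reach([*c,.19],q(yaw))
print(r.get_joints(),r.get_position(),r.get_time_s(),r.get_finger_gap()*94,r.get_grip_force())
im,d,m=grab("wrist");W=cloud(d,m);np.savez("w3.npz",im=im,W=W);save("w3",im)
i=im.astype(int);red=(i[...,0]>70)&(i[...,0]>2.5*i[...,1])&(i[...,0]>2*i[...,2])
for nm,c0,zt in(("L",(.649,.1),.088),("M",(.634,.163),.076)):
    k=red&(np.hypot(W[...,0]-c0[0],W[...,1]-c0[1])<.05)&(W[...,2]>zt-.015)&(W[...,2]<zt+.01)
    P=W[k]; 
    if len(P)<20: print(nm,len(P));continue
    (cx,cy),sz,a=cv2.minAreaRect((P[:,:2]*1000).astype(np.float32))
    t=P[P[:,2]>P[:,2].max()-.003]
    print(nm,len(P),"rect",cx,cy,sz,a,"top",t.mean(0).round(4),P.max(0)[2])
```

```text
[-4.77649283e-02  1.16968180e-01  1.73353365e+00 -1.21764907e-04
  1.29239860e+00  1.26080269e+00] [0.51042629 0.06186226 0.18938742] 8.8417 42.58804454162594 5.434871745164855
L 1579 rect 631.46728515625 93.91902160644531 (27.084383010864258, 17.500703811645508) 12.606298446655273 top [0.6412 0.0958 0.0863] 0.08854882194517341
M 903 rect 623.6428833007812 159.15370178222656 (15.17683219909668, 17.547103881835938) 15.19350528717041 top [0.6287 0.1607 0.0715] 0.07354661769610772
```

View pics/w3.png

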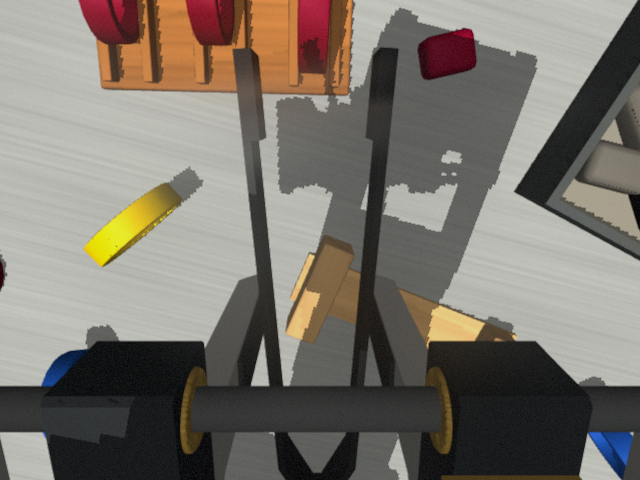

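The wrist view has the large bangle at (315,35), the stand's front edge at a slight tilt (stand yaw about 13.5°), and the jaws straddling that line. Next I'll move above it and descend with the jaws open.

Run:
```python
from h import *
yaw=np.radians(13.5); x=np.array([np.cos(yaw),np.sin(yaw)]);y=np.array([-x[1],x[0]])
b=np.array([.649,.098]); c=b-x*.083+y*.0008
r.reach([*c,.17],q(yaw))
r.servo_line([*c,.085],vel=.08); r.wait(.2)
print(r.get_position(),r.get_time_s(),r.get_finger_gap()*94,r.get_grip_force(),r.get_wrist_force())
T=np.array(r.get_position());R=Ro.from_quat(r.get_tcp_rot()).as_matrix()
im,d,m=grab("wrist");W=cloud(d,m);save("w4",im)
i=im.astype(int);red=(i[...,0]>70)&(i[...,0]>2.5*i[...,1])&(i[...,0]>2*i[...,2])
L=(W-T)@R; k=red&(abs(L[...,1])<.025)&(W[...,2]>.07)
P=L[k]
print(len(P))
for a in np.arange(.04,.12,.006):
    s=P[abs(P[:,0]-a)<.003]
    if len(s)>5: print(a.round(3),np.percentile(s[:,1],[2,98]).round(4),(T[2]-s[:,2].min()).round(4))
```

```text
[0.56854823 0.07943308 0.08562072] 10.6667 43.433979367240944 5.434894194293065 [ 0.88757351 -0.5796632  -1.02783311]
8181
0.052 [-0.0077  0.0085] 0.0764
0.058 [-0.0078  0.0087] 0.0817
0.064 [-0.0078  0.0087] 0.085
0.07 [-0.0077  0.0089] 0.0876
0.076 [-0.0075  0.0091] 0.0888
0.082 [-0.0073  0.0094] 0.0883
0.088 [-0.0072  0.0094] 0.0876
0.094 [-0.0072  0.0094] 0.0868
0.1 [-0.0069  0.0097] 0.0848
0.106 [-0.0068  0.0096] 0.081
0.112 [-0.0065  0.0097] 0.0748
```

View pics/w4.png

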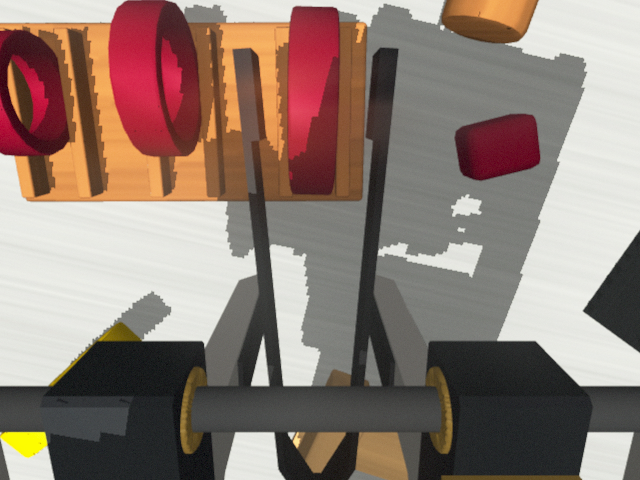

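The bangle sits between the open jaws, centred to about 1 mm, with about 1.3° of yaw left over. I'll trim that, squeeze and lift.

Run:
```python
from h import *
T=np.array(r.get_position());R=Ro.from_quat(r.get_tcp_rot()).as_matrix()
b=(T+R@[.081,.001,0])[:2]
yaw=np.radians(12.2); x=np.array([np.cos(yaw),np.sin(yaw)]);y=np.array([-x[1],x[0]])
c=b-x*.082+y*.0006
r.servo_line([*c,.085],vel=.05,rotation=q(yaw))
for o in(.40,.35,0.): 
    r.move_gripper(o); print(o,r.get_finger_gap()*94,r.get_grip_force(),r.get_wrist_force())
r.wait(.2); print(r.get_grip_force())
r.servo_line([*c,.15],vel=.05); r.wait(.4)
print(r.get_finger_gap()*94,r.get_grip_force(),r.get_wrist_force(),r.get_time_s())
im,d,m=grab("wrist");save("w5",im);np.save("b.npy",[*b,yaw])
```

```text
0.4 37.57617159515064 6.689777970314026 [-0.78439582  0.67337453 -0.50286557]
0.35 33.06359623877488 7.827591598033905 [ 0.38817781 -0.14417562 -1.70631854]
0.0 30.060041615084494 29.994296729564667 [-0.87506633 -0.55453645 -0.42112798]
29.994284212589264
29.781525813766397 29.99432533979416 [ 0.00830168  0.24243957 -2.00949413] 13.9
```

View pics/w5.png

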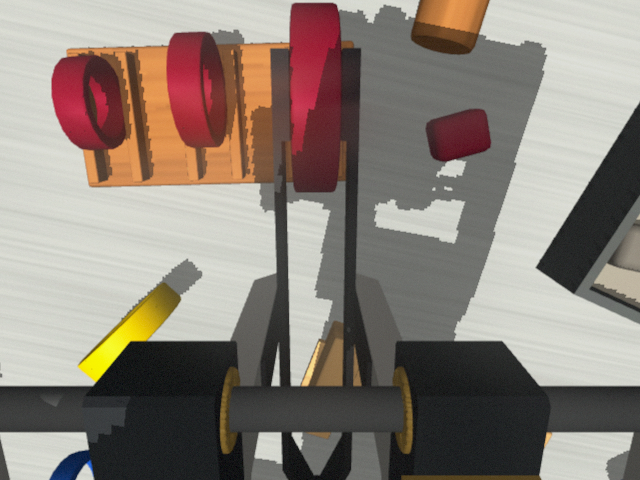

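The bangle is lifted and clamped in the jaws at (315,100), with a 29.8 mm finger gap as expected. Next I'll carry it over the brazier.

Run:
```python
from h import *
p=r.get_position(); r.servo_line([p[0],p[1],.19],vel=.1)
yaw=np.radians(-10); x=np.array([np.cos(yaw),np.sin(yaw)])
c=np.array([.637,-.2])-x*.082
r.servo_line([*c,.19],vel=.1,rotation=q(yaw)); r.wait(.6)
print(r.get_position(),r.get_finger_gap()*94,r.get_grip_force(),r.get_time_s())
T=np.array(r.get_position());R=Ro.from_quat(r.get_tcp_rot()).as_matrix()
im,d,m=grab("side");save("s2",im);im2,d2,m2=grab("wrist")
W=cloud(d2,m2);i=im2.astype(int);red=(i[...,0]>70)&(i[...,0]>2.5*i[...,1])&(i[...,0]>2*i[...,2])&(W[...,2]>.13)
P=W[red];print(P.min(0),P.max(0),((P-T)@R).min(0),((P-T)@R).max(0))
```

```text
[ 0.55626448 -0.18576521  0.19000808] 29.441137771209277 29.994368255138397 17.9167
[ 0.60728053 -0.2156471   0.16308088] [ 0.67444297 -0.18934579  0.19422176] [ 0.05329893 -0.00711027 -0.00420939] [0.11996952 0.01036582 0.02693326]
```

View pics/s2.png

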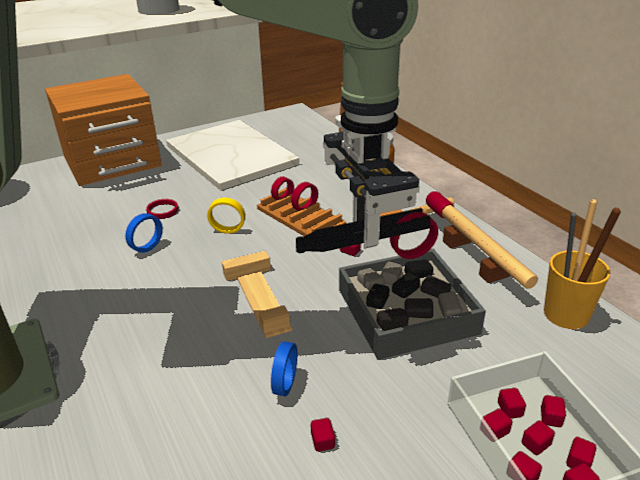

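The side view shows the bangle at (413,235), held in the tongs well above the charcoal. From the wrist depth its centre is at about (0.64, -0.20, 0.155), and everything else is in place.

```bash
python3 -c "
from h import *
print(r.get_finger_gap()*94,r.get_qd(),r.hand_in())"
```

```text
the job is handed in; nothing more can be done
30.04319114961659 [ 0.00081961  0.00175714  0.00029384  0.00052898 -0.00280757 -0.00060818] None
```

I handed the job in at about 18 s of the 42 s limit, with the largest bangle held still in the squeezed tongs over the middle of the brazier, its centre about 155 mm above the table; the hand-in call returned no verdict.

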